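Take the cap of unknown thread hand off the shut-off gas outlet and hold it

TASK

This test-gas manifold has two capped outlets, each behind its own shut-off valve. Unscrew the cap of the outlet that is shut off (handle across the pipe, not along it) and finish holding it up in the gripper, level and well clear above its stub, so that I can fit the test hose meanwhile; do not set it down or let go. One outlet has a left-hand thread and the other a right-hand one and nobody marked which, so feel which way the cap gives; leave the live outlet's cap, both valve handles and the other things on the bench as they are.

Things in the scene. Friction and masses are not known exactly. Their poses are not given: they have to be found in the camera images.
- manifold: Test-gas manifold bolted to the bench: grey foot plate 165 (x) x 250 (y) x 8 mm, header bar with a round gauge (129 mm high) at x = +55 mm, two branches coming forward (-x) at y = +70 and -70 mm, each through a valve (stem at x = 0) to an upright stub (x = -58 mm) with a cap. Origin: plate centre on the bench; z up. But for caps and gauge nothing on it is higher than 80 mm.
- outlet_left (a point): On the axis of the stub at the manifold's y = +70 mm, 92 mm above the bench: where the underside of the seated cap_left is. The stub, 29 mm thick over its hidden thread, goes on 28 mm above this point. The thread, left- or right-hand, changes from start to start and cannot be seen.
- outlet_right (a point): The same for the stub at the manifold's y = -70 mm and cap_right; its thread is of the other hand.
- cap_left: Brass hexagon cap of the outlet at y = +70 mm, screwed fully down: 38 mm across flats, 34 mm tall, 0.14 to 0.28 kg, hollow from below. Origin: centre of its underside; z up; flats face its x axis and every 60 deg. It stays where it is left on the thread; pulling alone does not free it; it can be regripped part way.
- cap_right: The same cap on the outlet at y = -70 mm. How both turn: the tightening way stops hard (0.5 Nm) within 0.15 rad. The loosening way (counterclockwise from above if right-hand, clockwise if left-hand) gives with under 0.1 Nm, rising 3.5 mm per rad; the thread ends after 1.6 rad and a stop follows at 2.4 rad. Turned between 1.7 and 2.3 rad it lifts straight off.
- cap_left_flat (a point): Middle of one flat of cap_left, 19 mm out along its x axis, 17 mm above its underside.
- cap_right_flat (a point): The same on cap_right.
- valve_1_stem (a point): Top of the stem of valve 1, 68 mm above the bench, about which its handle turns. Either valve may sit on either branch: the valve belongs to the outlet 58 mm in front of it (-x of the manifold).
- handle_1 (a joint): Lever handle of valve 1: steel with a black grip, 66 mm long, 14 mm wide, top 74 mm above the bench. 0 = across its pipe (pointing to the manifold's +y): shut; 1.57 = along its pipe (pointing to +x, over the header): open, the outlet is live.
- handle_1_tip (a point): Outer end of the handle of valve 1, 66 mm from its stem.
- valve_2_stem (a point): Top of the stem of valve 2, 68 mm above the bench, about which its handle turns. Either valve may sit on either branch: the valve belongs to the outlet 58 mm in front of it (-x of the manifold).
- handle_2 (a joint): Lever handle of valve 2: steel with a black grip, 66 mm long, 14 mm wide, top 74 mm above the bench. 0 = across its pipe (pointing to the manifold's +y): shut; 1.57 = along its pipe (pointing to +x, over the header): open, the outlet is live.
- handle_2_tip (a point): Outer end of the handle of valve 2, 66 mm from its stem.
- tape_green: Roll of green tape lying flat, 66 x 64 x 15 mm; origin: centre of its underside. A bystander.
- fitting_5: Grey conduit sleeve standing upright, 32 mm diameter, 45 mm tall; origin: centre of its underside. A bystander.
- can_small: Small white spray can, 58 mm diameter, 150 mm tall; origin: centre of its underside. A bystander.
- glue_bottle: White squeeze bottle, 72 mm diameter, 228 mm tall; origin: centre of its underside. A bystander.

How it is judged:
By the outcome, as a careful person would: the job done as asked, in the order asked, and still so for the second after the job is handed in, while the arm keeps its last pose, push and grip.
It also fails if it takes over 51 s, if anything falls off the work surface, if the arm or the gripper's body presses on something with over 40 N, if the wrist force passes 120 N, or if a joint passes its speed limit or range.

ROBOT

A 6-joint arm with a two-finger parallel gripper is mounted at the origin on a cart in front of the work surface, level with it; the furniture and walls round the work are solid. World frame = base frame: x ahead of the robot, y to its left, z up, the work surface at z = 0. Lengths are in m, angles in rad, forces in N, time in s.
With the tool pointing down it reaches from about 0.325 to 0.775 m from the base axis. Payload 5.5 kg.
Tool frame: the origin (TCP) lies where the fingers leave the gripper's body, on its centre line; the fingertips stand 73 mm ahead of it and the grasp point (between the pads) lies 54 mm ahead of it; z points along the fingers, y is the line along which they close (so a half turn about z gives the same grasp; the last joint's range is limited). The gripper opens to 85 mm and grips with 20 to 120 N. Pads are 22 mm wide; open, the fingers measure 114 mm over their backs; the gripper's body (76 mm by 85 mm) begins 54 mm behind the grasp point. The pads swing forward as they close: fully open they stand 13 mm farther back than shut.
Start: joints at [1.215, 0.091, 1.231, -0, 1.82, -0.057], TCP at [0.177, 0.573, 0.304] pointing down, gripper open.
Joint ranges: [-2.87, 2.87], [-0.86, 2.18], [0.17, 2.46], [-1.51, 4.65], [0.06, 2.69], [-2.65, 2.65]. Speed limits (rad/s): [2.57, 2.57, 3.01, 3.14, 3.14, 3.14].

INTERFACE

Orientations are given as [roll, pitch, yaw] about the fixed x, y, z axes, in that order (R = Rz(yaw) Ry(pitch) Rx(roll)).
In Python, from bench import observe, camera, calibration, sign_off gives the robot as it stands.
- The arm moves only by the shell command python3 -m jog 'ROWS'. ROWS is JSON, a list of rows, each a list of 7 numbers: the shift along the tool's x, y, z in units of 0.05 m (1.0 is 0.05 m), then the turn, a rotation vector about the tool's x, y, z in units of 180 degrees (1.0 is 180 degrees), then the opening, from 0 (shut) to 1 (fully open). In form: [[tx, ty, tz, wx, wy, wz, grip], ...]. A call has 1 to 12 rows; each row shifts and turns the commanded pose from where the row before left it, along the tool's axes as they then stand; what a row does not reach is not made up. A row lasts 1/8 s, in which the tool goes at most 62.5 mm and 10.7 degrees, less where a joint would pass 70% of its speed; a pose out of reach is approached as far as the arm can. A call with a number of a shift or a turn outside -1 to 1 is refused whole. A call with a gripper value outside its range is refused whole. The fingers move at their own pace and stop on an object; the grip force is fixed at half the most. Time passes only in rows, so rows that do not move let the fingers close. It gives the time, the measured TCP pose, the force, the opening and the grip force at its end, in the units of the state.
- observe(): the state, without advancing time (a new reading comes with each control period).
- camera(name): name is "scene" or "top"; returns the picture (420x560x3 uint8, red, green, blue); there is no depth.
- calibration(name): a dict with "mtx" (3x3 intrinsics, pixels), "rvec" (rotation vector, rad) and "tvec" (3), from world to camera coordinates, as OpenCV has them. Camera axes: x right, y down, z forward; pixel columns grow to the right and rows downward; lengths in m; the calibration is good to about 2 mm. A picture is of the moment at which its call begins. calibration takes no time and is no camera call.
- sign_off(): hands the job in; it is judged then, once.
The state is a dict: "time_s": time; "q": joint angles; "dq": joint speeds; "joint_torque": joint torques, N m; "tool_pos": TCP position; "tool_rot": TCP orientation; "contact_force": force on the tool from outside, world axes, zero at the start; "wrist_torque": the same for the moment, N m; "grip_width": opening from 0.0 (shut) to 1.0 (fully open); "finger_force": force on a finger pad.
Only numpy, scipy, OpenCV 4.12 (cv2) and the standard library are available. Lean on these libraries where they do the work, as an engineer would, in place of code of your own. Each camera call takes 0.05 s, during which the arm holds its last target. There are 200 camera calls.

## Working session

There is one attempt and no reset: what is moved stays moved. The work goes in short steps, Python scripts to look and compute and a shell command to move; the robot and the scene stay as the last step left them, time stands still between calls to the robot, and variables do not carry over. Pictures are saved under pics/ and viewed, at most 10 in all, crops included, and the job is handed in when it is done.

```bash
mkdir -p pics; ls; python3 - <<'E'
from bench import *
import cv2
print(observe())
for n in("scene","top"):
    im=camera(n); cv2.imwrite(f"pics/{n}0.png",im[:,:,::-1]); print(n,calibration(n))
E
```

```text
pics
{'time_s': 0.0, 'q': array([ 1.21528101e+00,  9.18356333e-02,  1.23188203e+00, -1.54563495e-05,
        1.81977710e+00, -5.66984205e-02]), 'dq': array([-0.0005472 , -0.00025038, -0.00049074, -0.00067194,  0.0015517 ,
        0.00141474]), 'joint_torque': array([ 7.70436327e-05, -4.58743823e+01, -4.18014443e+01, -4.25272447e-05,
        1.21860954e-02, -2.59267739e-05]), 'tool_pos': array([0.17659038, 0.57328029, 0.30276681]), 'tool_rot': array([-3.13969275e+00, -9.28260604e-05,  2.84277187e+00]), 'contact_force': array([ 0.59586056, -0.82875017,  0.2658928 ]), 'wrist_torque': array([-0.01064631, -0.00753359, -0.00328746]), 'finger_force': 0.0, 'grip_width': 0.9972911839569102}
scene {'mtx': array([[455.19004948,   0.        , 280.98019658],
       [  0.        , 455.19004948, 207.99307558],
       [  0.        ,   0.        ,   1.        ]]), 'rvec': array([ 1.92535743, -0.78454632,  0.45529427]), 'tvec': array([-0.29795099,  0.30988475,  0.51321522])}
top {'mtx': array([[527.74952915,   0.        , 283.1751638 ],
       [  0.        , 527.74952915, 215.70181745],
       [  0.        ,   0.        ,   1.        ]]), 'rvec': array([ 2.18155147, -2.16929874,  0.10126989]), 'tvec': array([0.14935778, 0.55370261, 1.11776484])}
```

View pics/top0.png

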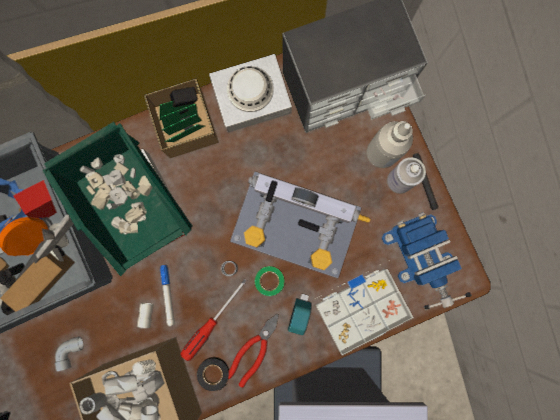

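View pics/scene0.png

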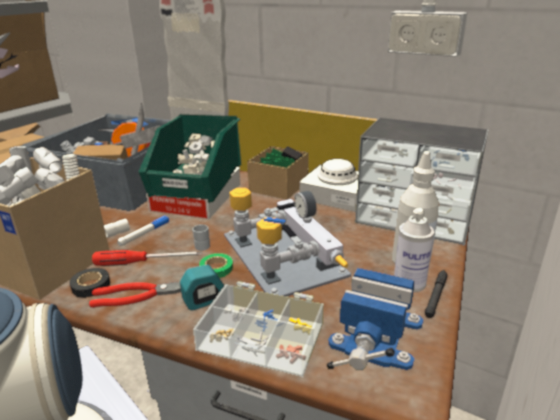

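The top view shows the left cap at (254,236) with its handle pointing along the pipe towards the header, so that outlet is live. The right cap is at (321,260) and its handle points sideways to (305,224), so that outlet is shut. The target is cap_right. Next I'll measure its position and the angle of its flats.

```bash
cat > h.py <<'E'
import cv2,numpy as np
from bench import *
def ray(n,px):
    c=calibration(n);R=cv2.Rodrigues(c["rvec"])[0]
    d=R.T@np.linalg.inv(c["mtx"])@np.array([*px,1.]);return -R.T@c["tvec"],d
def onz(n,px,z):
    o,d=ray(n,px);return o+d*(z-o[2])/d[2]
def proj(n,p):
    c=calibration(n);return cv2.projectPoints(np.float64([p]),c["rvec"],c["tvec"],c["mtx"],None)[0].ravel()
def yellow(im):
    h=cv2.cvtColor(im,cv2.COLOR_RGB2HSV);return cv2.inRange(h,(18,150,120),(32,255,255))
E
python3 - <<'E'
from h import *
im=camera("top");m=yellow(im)
cs,_=cv2.findContours(m,cv2.RETR_EXTERNAL,cv2.CHAIN_APPROX_NONE)
P=[]
for c in cs:
    if 200<cv2.contourArea(c)<900:
        (u,v),_=cv2.minEnclosingCircle(c)
        M=cv2.moments(c);print(cv2.contourArea(c),u,v,M['m10']/M['m00'],M['m01']/M['m00'])
        p=onz("top",(u,v),.126);
        if 200<u<350 and 200<v: 
            P.append(p);print(p)
            W=np.array([onz("top",q[0]*1.,.126)[:2] for q in c]);
            ctr=(W.max(0)+W.min(0))/2
            a=np.radians(np.arange(0,60,3)); wd=[np.mean([np.ptp(W@[np.cos(t+k*np.pi/3),np.sin(t+k*np.pi/3)]) for k in range(3)]) for t in a]
            print("ctr",ctr,"flat-normal deg",np.arange(0,60,3)[np.argmin(wd)],np.round(np.array(wd)*1e3,1))
if len(P)==2:
    d=P[0]-P[1];print(d,np.linalg.norm(d),np.degrees(np.arctan2(d[1],d[0])))
ms=yellow(camera("scene"));
cs,_=cv2.findContours(ms,cv2.RETR_EXTERNAL,cv2.CHAIN_APPROX_NONE)
for c in cs:
    if cv2.contourArea(c)>150: print("scene",cv2.boundingRect(c))
for p in P: print(proj("scene",[*p[:2],.109]))
print("cam",ray("top",(280,210))[0])
x,y,w,h=220,160,160,120
cv2.imwrite("pics/crop.png",cv2.resize(im[y:y+h,x:x+w,::-1],None,fx=5,fy=5,interpolation=cv2.INTER_CUBIC))
E
```

```text
288.5 320.8970642089844 258.8823547363281 320.93471981513574 258.9035239745811
[0.4590771  0.07823652 0.126     ]
ctr [0.45888203 0.07804251] flat-normal deg 42 [40.2 40.6 40.9 41.2 41.2 41.2 41.1 40.8 40.5 40.  39.4 38.9 38.4 37.7
 37.3 37.5 38.  38.7 39.3 39.8]
280.0 254.44927978515625 236.04347229003906 254.2642857142857 236.06785714285715
[0.50311947 0.20888809 0.126     ]
ctr [0.50323397 0.20880158] flat-normal deg 42 [39.8 40.2 40.4 40.5 40.5 40.4 40.2 39.9 39.5 39.  38.5 38.1 37.7 37.2
 36.8 37.1 37.8 38.5 39.  39.5]
[-0.04404237 -0.13065157  0.        ] 0.13787516950884274 -108.62885234490871
scene (257, 220, 24, 24)
scene (230, 188, 21, 22)
scene (229, 102, 144, 70)
[268.17348767 229.32857048]
[240.29934029 198.2995569 ]
cam [0.44857859 0.15409968 1.16332416]
```

View pics/crop.png

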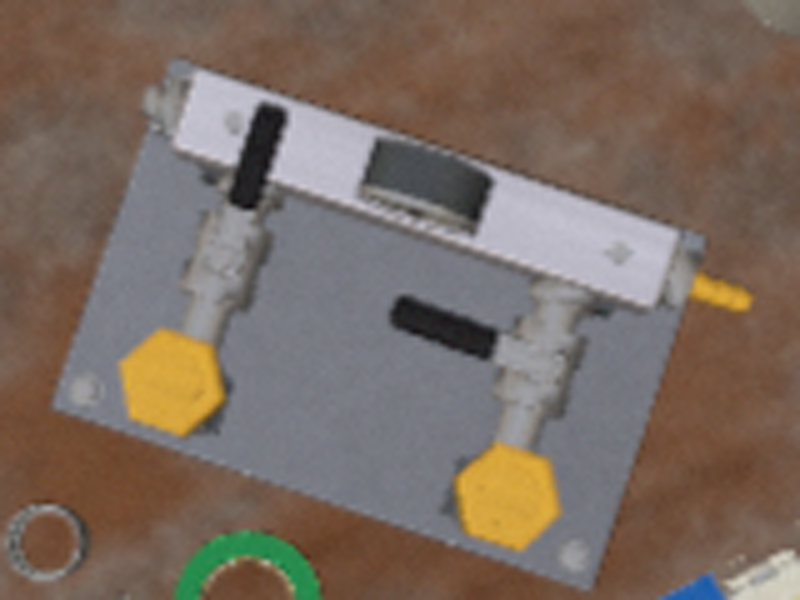

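The measurements put cap_right at about (0.459, 0.078) with flat normals at -18°, 42° and 102°. I'll grip along -18° so that joint 6 can turn either way. First I'll move above the cap, then rotate.

```bash
r='[-0.69,-0.65,0.05,0,0,0,1]'; python3 -m jog '[[-0.69,-0.65,0.05,0,0,0,1],[-0.69,-0.65,0.05,0,0,0,1],[-0.69,-0.65,0.05,0,0,0,1],[-0.69,-0.65,0.05,0,0,0,1],[-0.69,-0.65,0.05,0,0,0,1],[-0.69,-0.65,0.05,0,0,0,1],[-0.69,-0.65,0.05,0,0,0,1],[-0.69,-0.65,0.05,0,0,0,1],[-0.69,-0.65,0.05,0,0,0,1],[-0.69,-0.65,0.05,0,0,0,1],[-0.69,-0.65,0.05,0,0,0,1],[-0.69,-0.65,0.05,0,0,0,1]]'; python3 -m jog '[[0,0,0,0,0,0.056,1],[0,0,0,0,0,0.056,1],[0,0,0,0,0,0.056,1],[0,0,0,0,0,0.056,1],[0,0,0,0,0,0.056,1],[0,0,0,0,0,0.056,1],[0,0,0,0,0,0.056,1],[0,0,0,0,0,0.056,1],[0,0,0,0,0,0.056,1],[0,0,0,0,0,0,1],[0,0,0,0,0,0,1]]'; python3 -c "
from bench import *
s=observe();print(s['tool_pos'],s['tool_rot'],s['q'],s['wrist_torque'])"
```

```text
time_s: 1.7
tool_pos: [0.458, 0.0773, 0.2738]
tool_rot: [3.141, 0.0, 2.843]
contact_force: [0.9, 0.6, -0.1]
grip_width: 1.002
finger_force: 0.0
time_s: 3.08
tool_pos: [0.4574, 0.0788, 0.2738]
tool_rot: [-3.141, 0.0, 1.263]
contact_force: [-0.2, 0.1, 1.0]
grip_width: 1.001
finger_force: 0.0
[0.4574284  0.07881629 0.2737853 ] [-3.14142037e+00  8.78609822e-05  1.26278936e+00] [ 9.73201733e-02 -2.80758937e-01  1.63269001e+00 -1.31210631e-05
  1.78985455e+00  4.05324296e-01] [-0.02032212 -0.00975386 -0.00869945]
```

```bash
python3 -m jog '[[0,0.03,0.4,0,0,0,1],[0,0,0.4,0,0,0,1],[0,0,0.4,0,0,0,1],[0,0,0.4,0,0,0,1],[0,0,0.4,0,0,0,1],[0,0,0.24,0,0,0,1],[0,0,0,0,0,0,1]]'
python3 - <<'E'
from h import *
s=observe();print(s['tool_pos'],s['contact_force'])
a=camera("top")[160:280,220:380,::-1]; b=camera("scene")[150:270,190:350,::-1]
cv2.imwrite("pics/c2.png",cv2.resize(np.hstack([a,b]),None,fx=2.5,fy=2.5,interpolation=cv2.INTER_CUBIC))
E
```

```text
time_s: 3.95
tool_pos: [0.4596, 0.079, 0.1601]
tool_rot: [3.14, -0.002, 1.259]
contact_force: [7.2, 4.5, -3.9]
grip_width: 1.002
finger_force: 0.0
[0.45961927 0.07902117 0.16009783] [ 7.22490367  4.504199   -3.91457223]
```

View pics/c2.png

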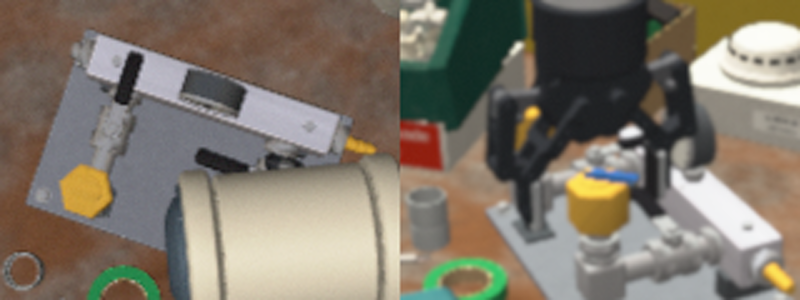

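```bash
python3 - <<'E'
from h import *
s=observe();t=s['tool_pos']
u=np.array([.953,-.303,0])
f=lambda p:((proj("scene",p)-[190,150])*2.5+[400,0]).round()
for z in(0,.054,.066):
    for w in(-.0425,0,.0425): print(z,w,f(t-[0,0,z]+u*w))
print(f([.459,.078,.126]),f([.459,.078,.092]))
print(s['contact_force'],s['wrist_torque'],s['time_s'])
E
python3 -m jog '[[0,0,0,0,0,0,1],[0,0,0,0,0,0,1]]'
```

```text
0 -0.0425 [535. 145.]
0 0 [593. 131.]
0 0.0425 [649. 118.]
0.054 -0.0425 [539. 215.]
0.054 0 [595. 200.]
0.054 0.0425 [650. 186.]
0.066 -0.0425 [540. 230.]
0.066 0 [596. 215.]
0.066 0.0425 [650. 201.]
[595. 177.] [596. 219.]
[ 5.88353061  3.85732393 -5.12149843] [ 0.37092352 -0.96430185 -0.37294399] 4.05
time_s: 4.3
tool_pos: [0.4597, 0.079, 0.1608]
tool_rot: [3.14, -0.002, 1.259]
contact_force: [6.7, 3.5, -3.6]
grip_width: 1.001
finger_force: 0.0
```

```bash
python3 - <<'E'
from h import *
a=cv2.imread("pics/scene0.png")[170:270,220:320]; b=camera("scene")[170:270,220:320,::-1]
cv2.imwrite("pics/c3.png",cv2.resize(np.hstack([a,b]),None,fx=4,fy=4,interpolation=cv2.INTER_CUBIC))
E
```

```text
(no output)
```

View pics/c3.png

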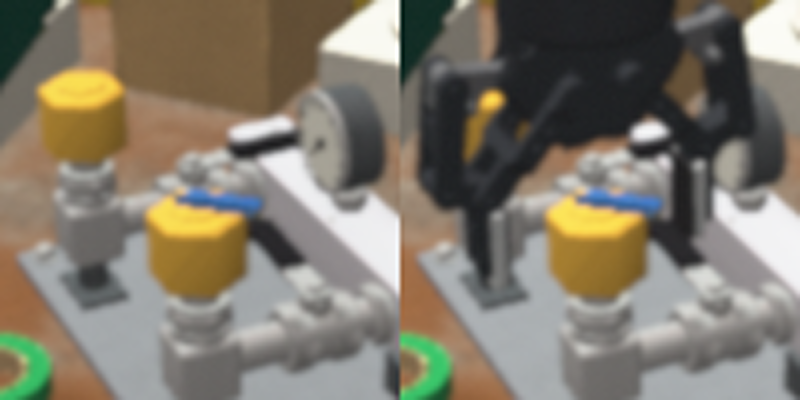

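```bash
for i in 1 2 3; do python3 -m jog '[[0,0,-0.2,0,0,0,1],[0,0,0,0,0,0,1]]' | egrep 'pos|force: \['; done
python3 - <<'E'
from h import *
im=cv2.imread("pics/top0.png")
for z in(0,.03,.06,.08,.1,.126,.15,.2,.3,.4):
    p=onz("scene",(274,220),z);q=proj("top",p);print(z,p.round(3),q.round(),im[int(q[1]),int(q[0]),::-1] if 0<q[1]<420 and 0<q[0]<560 else '')
E
```

```text
tool_pos: [0.4606, 0.0791, 0.1728]
contact_force: [7.0, 3.4, 2.5]
tool_pos: [0.4591, 0.0784, 0.1822]
contact_force: [0.1, -0.4, -0.4]
tool_pos: [0.4592, 0.0784, 0.1928]
contact_force: [0.4, 0.3, 0.2]
0 [0.622 0.242 0.   ] [243. 185.] [113  95  86]
0.03 [0.586 0.202 0.03 ] [260. 200.] [123 125 134]
0.06 [0.549 0.162 0.06 ] [279. 216.] [123 124 133]
0.08 [0.525 0.135 0.08 ] [292. 227.] [123 125 134]
0.1 [0.5   0.108 0.1  ] [305. 238.] [125 125 135]
0.126 [0.468 0.073 0.126] [324. 254.] [217 167  65]
0.15 [0.439 0.04  0.15 ] [342. 269.] [96 73 64]
0.2 [ 0.378 -0.027  0.2  ] [382. 304.] [205 203 188]
0.3 [ 0.256 -0.161  0.3  ] [479. 386.] [110 102  91]
0.4 [ 0.134 -0.296  0.4  ] [605. 494.]
```

The touch starts around TCP z 0.175. The blue bar stands in front of the cap in the scene view, so it may be an obstacle above the tray. I'll locate it using both views.

```bash
python3 - <<'E'
from h import *
a=cv2.imread("pics/scene0.png");b=cv2.imread("pics/top0.png")
for n,im in(("scene",a),("top",b)):
    m=cv2.inRange(cv2.cvtColor(im,cv2.COLOR_BGR2HSV),(100,120,80),(125,255,255))
    k,_,st,c=cv2.connectedComponentsWithStats(m)
    for i in range(1,k):
        if st[i,4]>15: print(n,st[i],c[i].round())
A=b[230:360,270:420];B=a[190:300,200:330]
A=cv2.resize(A,(450,390),interpolation=cv2.INTER_CUBIC);B=cv2.resize(B,(350,390),interpolation=cv2.INTER_CUBIC)
cv2.imwrite("pics/c4.png",np.hstack([A,B]))
E
```

```text
scene [153 217  15  11  92] [160. 221.]
scene [267 218  18   5  45] [276. 220.]
scene [  3 220  12  13  81] [  8. 225.]
scene [355 269  58  20 413] [385. 278.]
scene [ 330  294   92   75 2875] [374. 325.]
scene [264 311   8   6  17] [267. 314.]
top [  0 178  21  19 138] [ 10. 186.]
top [ 15 211  10   8  33] [ 20. 215.]
top [ 382  216   66   67 1435] [416. 240.]
top [  0 219   8  12  33] [  2. 224.]
top [430 251   9  12  59] [434. 256.]
top [442 253  10   4  19] [446. 254.]
top [418 255  10  13  69] [422. 261.]
top [418 260  43  28 531] [439. 274.]
top [160 265   9  20 134] [164. 275.]
top [348 275  17  13 120] [356. 281.]
```

View pics/c4.png

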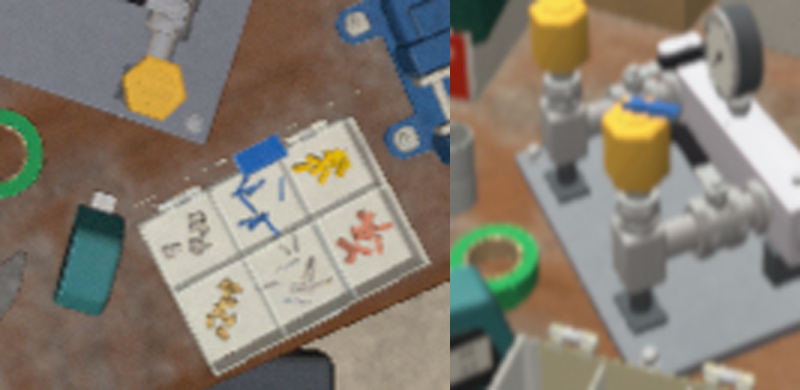

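```bash
python3 - <<'E'
from h import *
o1,d1=ray("scene",(276,220));o2,d2=ray("top",(356,281))
t=np.linalg.lstsq(np.stack([d1,-d2],1),o2-o1,rcond=None)[0];print(o1+d1*t[0],o2+d2*t[1])
c=np.array([.459,.078])
for z in(.16,.17,.18):
    p,q=[onz("top",u,z)[:2] for u in((315,298),(390,260))]
    e=(q-p)/np.linalg.norm(q-p);n=np.array([-e[1],e[0]]);print(z,p,q,np.degrees(np.arctan2(e[1],e[0])),"dist",n@(c-p),"along",e@(c-p),np.linalg.norm(q-p))
E
```

```text
[0.41938079 0.01413907 0.16791924] [0.41771633 0.01555576 0.16777369]
0.16 [0.38527524 0.091897  ] [ 0.4573503  -0.05026012] -63.11454582686137 dist 0.05947168298128953 along 0.04573385147505645 0.1593846306738966
0.17 [0.38590618 0.09251697] [ 0.45726287 -0.0482233 ] -63.11454582686138 dist 0.05862858954653082 along 0.046001492191992815 0.15779606501028273
0.18 [0.38653712 0.09313693] [ 0.45717544 -0.04618647] -63.11454582686138 dist 0.05778549611177216 along 0.04626913290892921 0.15620749934666897
```

A clear lid stands open on the tray. Its top edge is at z ≈ 0.17, about 59 mm from the cap axis, and its normal matches the force I felt. I'll grip the cap higher, with the TCP near 0.179, so the knuckles pass over the lid.

```bash
python3 -m jog '[[0,0,0.12,0,0,0,1],[0,0,0.12,0,0,0,1],[0,0,0,0,0,0,1]]'; python3 -m jog '[[0,0,0,0,0,0,0],[0,0,0,0,0,0,0],[0,0,0,0,0,0,0],[0,0,0,0,0,0,0],[0,0,0,0,0,0,0],[0,0,0,0,0,0,0],[0,0,0,0,0,0,0],[0,0,0,0,0,0,0]]';python3 -c "
from bench import *
s=observe();print(s['wrist_torque'],s['q'])"
```

```text
time_s: 5.48
tool_pos: [0.4584, 0.0783, 0.1786]
tool_rot: [-3.14, 0.001, 1.259]
contact_force: [0.2, -0.6, 0.9]
grip_width: 0.998
finger_force: 0.0
time_s: 6.48
tool_pos: [0.4594, 0.0783, 0.1806]
tool_rot: [3.14, -0.0, 1.259]
contact_force: [3.8, -1.4, 5.3]
grip_width: 0.431
finger_force: 62.7
[-0.23379381 -0.76958907  0.02491837] [ 9.59680201e-02 -2.67495521e-01  1.78656753e+00 -2.83929995e-04
  1.62064738e+00  4.07437132e-01]
```

```bash
for i in 1 2 3; do python3 -m jog '[[0,0,0,0,0,-0.012,0],[0,0,0,0,0,-0.012,0],[0,0,0,0,0,0,0]]' | egrep 'tool|contact'; python3 -c "
from bench import *
s=observe();print(s['wrist_torque'],s['q'][5])"; done
```

```text
tool_pos: [0.4594, 0.0782, 0.1806]
tool_rot: [3.14, -0.0, 1.334]
contact_force: [4.9, -1.6, 5.2]
[-0.17839296 -0.72165428 -0.56893358] 0.3326238828751924
tool_pos: [0.4594, 0.0781, 0.1805]
tool_rot: [3.14, -0.0, 1.407]
contact_force: [4.1, 0.2, 5.1]
[-0.1301515  -0.7858312  -1.64375958] 0.2589795011045509
tool_pos: [0.4593, 0.0773, 0.1806]
tool_rot: [3.14, 0.002, 1.481]
contact_force: [3.3, -3.6, 6.6]
[-0.79530375 -0.48936918 -1.85417781] 0.1840056599434655
```

Turning counterclockwise stops hard (1.8 Nm), so this is a left-hand thread and it loosens clockwise (tool +z). I'll go back to the start angle and on a little the other way.

```bash
python3 -m jog '[[0,0,0,0,0,0.024,0],[0,0,0,0,0,0.024,0],[0,0,0,0,0,0.024,0],[0,0,0,0,0,0,0]]' | egrep 'tool|contact|wid'; python3 -c "
from bench import *
s=observe();print(s['wrist_torque'],s['q'][5])"; python3 -m jog '[[0,0,-0.006,0,0,0.03,0],[0,0,-0.006,0,0,0.03,0],[0,0,0,0,0,0,0]]' | egrep 'tool|contact|wid'; python3 -c "
from bench import *
s=observe();print(s['wrist_torque'],s['q'][5])"
```

```text
tool_pos: [0.4593, 0.0778, 0.1806]
tool_rot: [3.14, 0.001, 1.258]
contact_force: [3.6, -3.6, 5.3]
grip_width: 0.432
[-0.56429573 -0.54834923  0.02489981] 0.40824805528167946
tool_pos: [0.4593, 0.078, 0.1807]
tool_rot: [3.14, 0.0, 1.069]
contact_force: [4.6, -2.8, 3.6]
grip_width: 0.433
[-0.50278641 -0.91834119 -0.01671191] 0.5970063958257872
```

```bash
python3 -m jog '[[0,0,-0.011,0,0,0.052,0],[0,0,-0.011,0,0,0.052,0],[0,0,-0.011,0,0,0.052,0],[0,0,-0.011,0,0,0.052,0],[0,0,-0.011,0,0,0.052,0],[0,0,0,0,0,0,0]]' | egrep 'tool|contact|wid'; python3 -c "
from bench import *
s=observe();print(s['wrist_torque'],s['q'][5])"
```

```text
tool_pos: [0.4593, 0.0779, 0.1836]
tool_rot: [3.14, -0.001, 0.252]
contact_force: [3.3, -3.4, 4.2]
grip_width: 0.427
[-0.63087009 -0.73607453  0.00430379] 1.414458045771957
```

```bash
python3 -m jog '[[0,0,-0.011,0,0,0.052,0],[0,0,-0.011,0,0,0.052,0],[0,0,-0.011,0,0,0.052,0],[0,0,-0.011,0,0,0.052,0],[0,0,-0.006,0,0,0.052,0],[0,0,0,0,0,0.05,0],[0,0,0,0,0,0,0]]' | egrep 'tool|contact|wid'; python3 -c "
from bench import *
s=observe();print(s['wrist_torque'],s['q'][5])"
```

```text
tool_pos: [0.4592, 0.0779, 0.1847]
tool_rot: [3.141, -0.001, -0.722]
contact_force: [7.6, -3.3, -1.2]
grip_width: 0.43
[-0.49794042 -1.27236379 -0.02549596] 2.3881328449446064
```

```bash
for i in 1 2; do python3 -m jog '[[0,0,-0.06,0,0,0,0],[0,0,-0.06,0,0,0,0],[0,0,0,0,0,0,0]]' | egrep 'tool|contact|wid';done; python3 -c "
from bench import *
s=observe();print(s['wrist_torque'],s['q'][5])"
```

```text
tool_pos: [0.459, 0.0778, 0.1898]
tool_rot: [3.14, 0.0, -0.72]
contact_force: [7.2, -3.0, -4.6]
grip_width: 0.429
tool_pos: [0.4579, 0.0779, 0.1959]
tool_rot: [3.137, 0.003, -0.72]
contact_force: [0.4, -3.6, -4.9]
grip_width: 0.428
[-0.61744741 -0.09147514 -0.02115046] 2.3864716916596658
```

The cap is coming off under a small load, so I'll lift it on.

```bash
python3 -m jog '[[0,0,-0.15,0,0,0,0],[0,0,-0.15,0,0,0,0],[0,0,-0.15,0,0,0,0],[0,0,-0.15,0,0,0,0],[0,0,-0.3,0,0,0,0],[0,0,-0.3,0,0,0,0],[0,0,-0.3,0,0,0,0],[0,0,-0.3,0,0,0,0],[0,0,-0.2,0,0,0,0],[0,0,0,0,0,0,0],[0,0,0,0,0,0,0]]'
python3 - <<'E'
from h import *
print(observe()['wrist_torque'])
b=camera("scene")[100:280,180:340,::-1];a=camera("top")[130:310,200:360,::-1]
cv2.imwrite("pics/c5.png",cv2.resize(np.hstack([a,b]),None,fx=2.5,fy=2.5,interpolation=cv2.INTER_CUBIC))
E
```

```text
time_s: 12.22
tool_pos: [0.4588, 0.0784, 0.2971]
tool_rot: [3.141, 0.001, -0.72]
contact_force: [0.8, 0.1, -4.1]
grip_width: 0.425
finger_force: 66.3
[-0.02021473  0.01817883  0.03380515]
```

View pics/c5.png

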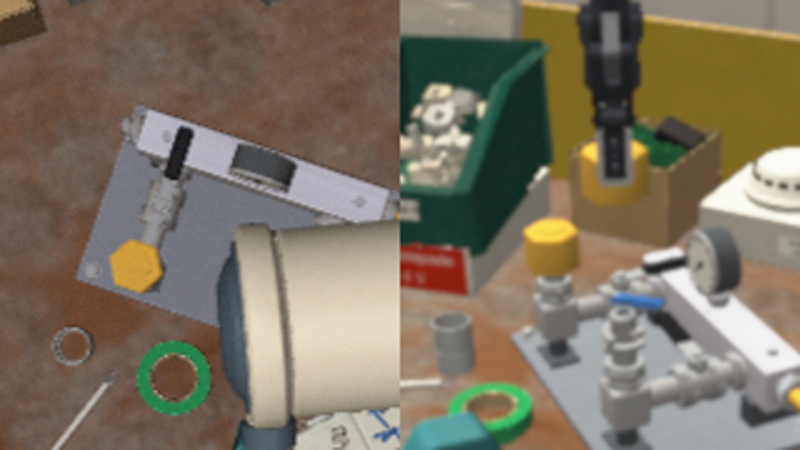

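The scene view shows cap_right held level in the gripper at about (615,170), high above its bare stub at (625,320). The left cap at (552,245) and both handles are where they were.

```bash
python3 -c "
from bench import *
print(observe()['contact_force'],sign_off())"
```

```text
the job is handed in; nothing more can be done
[ 0.00780454 -0.79478808 -2.53534341] None
```

The cap of the shut-off right outlet (left-hand thread) is unscrewed and held level in the gripper, about 80 mm above its stub; the live outlet's cap and both handles are as they were, but while approaching, the gripper briefly touched the tray's clear open lid at about 8 N.

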